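# Pack the hand-sewing tray for the crimson hem

### The arm

A 6-joint arm with a two-finger parallel gripper is mounted at the origin on a cart in front of the work surface, level with it; the furniture and walls round the work are solid. World frame = base frame: x ahead of the robot, y to its left, z up, the work surface at z = 0. Lengths are in m, angles in rad, forces in N, time in s.
With the tool pointing down it reaches from about 0.325 to 0.775 m from the base axis. Payload 5.5 kg.
Tool frame: the origin (TCP) lies at the very end of the fingers, on their centre line; the grasp point (between the pads) lies bot.hold_point_z behind it (bot.hold_point_z is the distance from the TCP to the grasp point, in m); z points along the fingers, y is the line along which they close (so a half turn about z gives the same grasp; the last joint's range is limited). The gripper opens to 88 mm and grips with 3 to 60 N. Pads are 20 mm wide; open, the fingers measure 115 mm over their backs; the gripper's body (75 mm by 178 mm) begins 61 mm behind the grasp point.
Start: joints at [1.247, 0.091, 1.231, -0, 1.82, -0.057], TCP at [0.158, 0.579, 0.223] pointing down, gripper open.
Joint ranges: [-2.87, 2.87], [-0.86, 2.18], [0.17, 2.46], [-1.51, 4.65], [0.06, 2.69], [-2.65, 2.65]. Speed limits (rad/s): [2.57, 2.57, 3.01, 3.14, 3.14, 3.14].

### API

Orientations are given as [roll, pitch, yaw] about the fixed x, y, z axes, in that order (R = Rz(yaw) Ry(pitch) Rx(roll)).
In Python, from workcell import sensors, optics, close_job, bot gives the robot as it stands.
- The arm moves only by the tool send_rows, never from a script. Its argument "steps" is text: rows parted by semicolons, each of 7 numbers parted by spaces: the shift along the tool's x, y, z in cm, then the turn, a rotation vector about the tool's x, y, z in degrees, then the gripper's target within -1 to 1 (shut at 1, half-way at 0, fully open at -1). In form: dx dy dz rx ry rz fingers; .... A call has 1 to 12 rows; each row is the pose to reach, as a shift and turn from the pose commanded when the call began, along the tool's axes at that moment; what a row does not reach only later rows make up. A row lasts 1/10 s, in which the tool goes at most 50 mm and 8.59 degrees, less where a joint would pass 70% of its speed; a pose out of reach is approached as far as the arm can. A call with a gripper value outside its range is refused whole. The fingers move at their own pace and stop on an object; "grip_force" is the grip in N (left out, the last holds). Time passes only in rows, so rows that repeat a pose let the fingers close. It gives the time, the measured TCP pose, the force, the opening and the grip force at its end, in the units of the state.
- sensors.sense(): the state, without advancing time (a new reading comes with each control period).
- optics.grab_frame(name): name is "scene" or "top"; returns the picture (480x640x3 uint8, blue, green, red); there is no depth.
- optics.calibration(name): a dict with "vertical_fov" (degrees; the focal length in pixels is half the picture's height over the tangent of half this angle, whatever the lens; pixels are square), "cx", "cy" (the principal point, pixels), "camera_from_world" (4x4, takes a point from world to camera coordinates). Camera axes: x right, y up, looking along -z (the intrinsics and any distortion apply to the point x, -y, -z); pixel columns grow to the right and rows downward; lengths in m; the calibration is good to about 2 mm. A picture is of the moment at which its call begins. calibration takes no time and is no camera call.
- close_job(): hands the job in; it is judged then, once.
The state is a dict: "clock": time; "qpos": joint angles; "joint_velocities": joint speeds; "joint_torque": joint torques, N m; "tcp_pos": TCP position; "eef_rot": TCP orientation; "force": force on the tool from outside, world axes, zero at the start; "wrist_torque": the same for the moment, N m; "finger_gap": finger opening in m; "gripper_force": force on a finger pad.
Only numpy, scipy, OpenCV 4.12 (cv2) and the standard library are available. Lean on these libraries where they do the work, as an engineer would, in place of code of your own. Each camera call takes 0.05 s, during which the arm holds its last target. There are 200 camera calls.

### The job

Pack the wooden hand-sewing tray for hemming the crimson dress: stand the crimson thread spool upright in the deep round well of the dark walnut block, lay the yellow beeswax cake flat in the shallow round dish of the white block, stand the steel thimble upright in the small round hole of the cork block, and lay the seam ripper lengthwise in the long felt-lined bay at the front of the tray. The cream thread spool and the fabric marker do not belong to this kit: leave them where they are.

Things in the scene. Friction and masses are not known exactly. Their poses are not given: they have to be found in the camera images.
- sewing_tray: Brown wooden tray, fixed, 170 (x) by 262 mm (y). Origin: centre of underside, z up; front = -x side (robot). Front bay with grey felt floor 5 mm above the origin spans x -79..-3, y -125..+125 mm; lip and ends by it 5 mm above that floor. Behind it three blocks sit in any order on the tray floor at x = +37, y = -83, 0, +83 mm, tops 25 mm above the origin. Brass handles stick out 12 mm at both ends.
- walnut_block: Dark walnut insert block, fixed in the tray, 80 x 80 x 20 mm, with one round well in its middle, 50 mm across and 16 mm deep (well floor 4 mm above the block's underside), small 2 mm chamfer, grey felt on the floor. Origin: centre of the block's underside, on the axis of the well; z up.
- white_block: White glazed insert block, fixed in the tray, 80 x 80 x 20 mm, with one shallow round dish in its middle, 52 mm across and 5 mm deep (blue-glazed dish floor 15 mm above the block's underside). Origin: centre of the block's underside, on the axis of the dish; z up.
- cork_block: Brown cork insert block, fixed in the tray, 80 x 80 x 20 mm, with one small round hole in its middle, 36 mm across and 10 mm deep (hole floor 10 mm above the block's underside, grey felt). Origin: centre of the block's underside, on the axis of the hole; z up.
- crimson_spool: Small spool of crimson red thread with white end flanges, 33 mm across the flanges, 46 mm tall, standing upright; about 27 mm across the thread; the top flange takes the uppermost 8 mm. Shorter than the cream spool. Loose. Origin: centre of its underside; z up along its axis.
- beeswax_cake: Round yellow cake of beeswax, 34 mm across, 12 mm thick, lying flat. Loose. Origin: centre of its underside; z up.
- steel_thimble: Grey steel thimble, 18 mm across and 22 mm tall, standing on its open rim. Loose. Origin: centre of its underside; z up.
- ripper: Seam ripper lying flat, 120 mm long, 11 mm wide, 8 mm thick, with a flat blue handle and a thin bare steel point. Loose. Origin: underside at the middle of its length; its length is its y axis: the handle, the part to grip, spans y from -18 to +60 mm (middle at y = +21 mm), the steel point runs to y = -60 mm; z up.
- cream_spool: Look-alike that stays: spool of cream-coloured thread with white flanges, 36 mm across, 60 mm tall, standing upright. Loose. Origin: centre of its underside; z up.
- blue_marker: Look-alike that stays: fabric marker, white barrel with a blue cap, round, 125 mm long, 10 mm thick, lying down. Loose. Origin: underside at the middle of its length, which is its y axis.
Things that resemble listed ones, but are neither listed nor needed, are in the scene too. Leave any green look-alike of the crimson_spool alone. Leave any green look-alike of the cream_spool alone.

How it is judged:
By the outcome, as a careful person would: the job done as asked, in the order asked, and still so for the second after the job is handed in, with the robot touching nothing.
It also fails if it takes over 96 s, if anything falls off the work surface, if the arm or the gripper's body presses on something with over 40 N, if the wrist force passes 120 N, or if a joint passes its speed limit or range.

## Working session

There is one attempt and no reset: what is moved stays moved. The work goes in short steps, Python scripts to look and compute and a tool call to move; the robot and the scene stay as the last step left them, time stands still between calls to the robot, and variables do not carry over. Pictures are saved under pics/ and viewed, at most 17 in all, crops included, and the job is handed in when it is done.

Besides the shell and the picture viewer there is one more tool, called after "Request:" as a command line: name --argument value ..., lists and objects as JSON in quotes. send_rows: Moves the arm, as the interface text tells. Its arguments: {"type":"object","properties":{"steps":{"type":"string"},"grip_force":{"type":"number"}},"required":["steps"]}

```bash
mkdir -p pics; ls; python3 - <<'E'
from workcell import sensors, optics, bot
import cv2
for n in("scene","top"):
    cv2.imwrite(f"pics/{n}0.png",optics.grab_frame(n)); print(optics.calibration(n))
print(sensors.sense(), bot.hold_point_z)
E
```

```text
pics
{'vertical_fov': 48.996890613315, 'cx': 322.4081258174952, 'cy': 243.8861785880231, 'camera_from_world': array([[ 0.8934154 , -0.44890002, -0.01725368, -0.48306061],
       [ 0.29935376,  0.56626753,  0.76793777, -0.18830932],
       [-0.33495708, -0.69125238,  0.64029204, -0.88898554],
       [ 0.        ,  0.        ,  0.        ,  1.        ]])}
{'vertical_fov': 54.34650700869258, 'cx': 329.73761515284514, 'cy': 244.22872953930604, 'camera_from_world': array([[ 4.19651931e-03, -9.99647678e-01, -2.62089494e-02,
        -2.15295808e-02],
       [ 9.82304454e-01, -7.86677396e-04,  1.87289455e-01,
        -5.48931938e-01],
       [-1.87244087e-01, -2.65311316e-02,  9.81955066e-01,
        -8.36480954e-01],
       [ 0.00000000e+00,  0.00000000e+00,  0.00000000e+00,
         1.00000000e+00]])}
{'clock': 0.1, 'qpos': array([ 1.24728834e+00,  9.17522248e-02,  1.23176111e+00, -3.12366296e-05,
        1.81979343e+00, -5.66999057e-02]), 'joint_velocities': array([ 0.00087993, -0.00034702, -0.00205946, -0.00060885,  0.00056281,
        0.00017646]), 'joint_torque': array([ 3.06506052e-03, -4.47858846e+01, -4.07569492e+01,  7.00693089e-02,
        2.83966359e-02, -1.33005715e-04]), 'tcp_pos': array([0.15811925, 0.57851393, 0.22164118]), 'eef_rot': array([-3.13987958e+00, -6.69001799e-05,  2.87477684e+00]), 'force': array([ 0.3729183 ,  0.69568239, -0.25253846]), 'wrist_torque': array([-0.03350896,  0.02309708, -0.01975839]), 'gripper_force': 0.0, 'finger_gap': 0.08788672909023042} 0.0187
```

View pics/scene0.png

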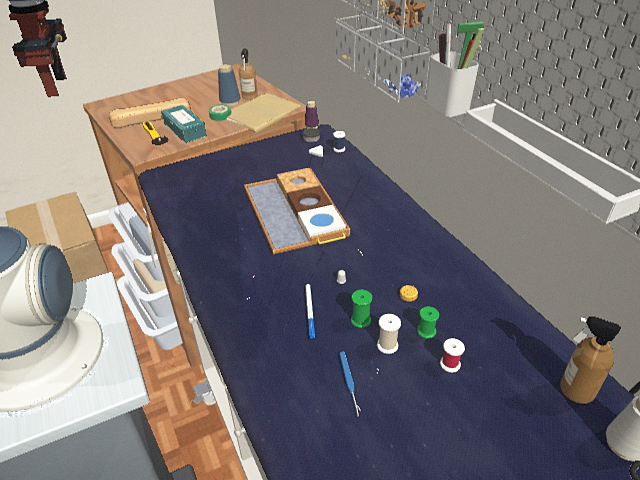

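View pics/top0.png

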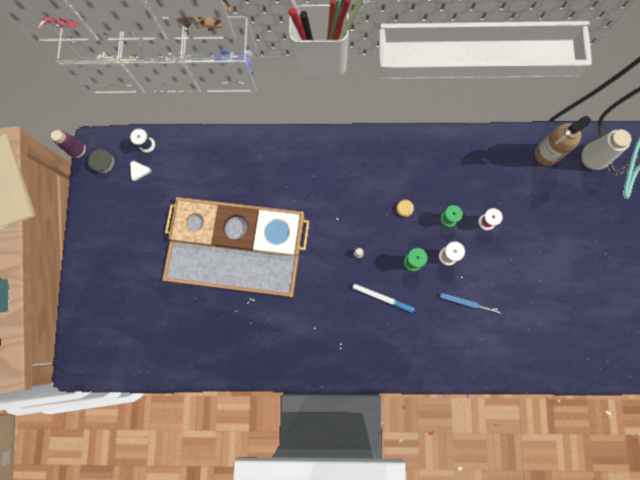

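The top view shows the tray at (235,245), with cork, walnut and white blocks running left to right. The crimson spool is at (490,219), wax at (405,208), thimble at (359,253), ripper around (470,303), cream spool at (452,254) and marker at (383,298). The scene view agrees.

```bash
cat > h.py <<'E'
import numpy as np, cv2
from workcell import sensors, optics
def ray(n,u,v):
    c=optics.calibration(n); f=240/np.tan(np.radians(c['vertical_fov']/2)); M=c['camera_from_world']
    d=np.array([(u-c['cx'])/f,-(v-c['cy'])/f,-1.]); R=M[:3,:3]
    return -R.T@M[:3,3], R.T@d
def plane(n,u,v,z):
    o,d=ray(n,u,v); return (o+d*(z-o[2])/d[2])[:3]
def proj(n,p):
    c=optics.calibration(n); f=240/np.tan(np.radians(c['vertical_fov']/2)); q=c['camera_from_world']@np.r_[p,1]
    return c['cx']-f*q[0]/q[2], c['cy']+f*q[1]/q[2]
def tri(a,b):
    A=np.zeros((3,3));B=np.zeros(3);P=[]
    for n,u,v in(a,b):
        o,d=ray(n,u,v); d=d/np.linalg.norm(d); Q=np.eye(3)-np.outer(d,d); A+=Q;B+=Q@o;P.append((o,Q))
    x=np.linalg.solve(A,B); return x,[np.linalg.norm(Q@(x-o)) for o,Q in P]
def blobs(im,lo,hi,roi,amin=20):
    x0,y0,x1,y1=roi; m=cv2.inRange(cv2.cvtColor(im[y0:y1,x0:x1],cv2.COLOR_BGR2HSV),lo,hi)
    k,l,s,c=cv2.connectedComponentsWithStats(m); out=[]
    for i in range(1,k):
        if s[i,4]>=amin:
            p=np.argwhere(l==i)[:,::-1].astype(np.float32); out.append((s[i,4],c[i]+[x0,y0],s[i,:4]+[x0,y0,0,0],cv2.minAreaRect(p)))
    return out
E
python3 - <<'E'
from h import *
t=cv2.imread('pics/top0.png');s=cv2.imread('pics/scene0.png')
def show(k,im,*a,**w):
    for b in blobs(im,*a,**w): print(k,b[0],b[1].round(1),b[2])
show('wax t',t,(15,100,80),(35,255,255),(380,190,430,230)); show('wax s',s,(15,100,80),(35,255,255),(390,275,430,310))
show('white t',t,(0,0,110),(180,70,255),(340,190,520,275)); show('white s',s,(0,0,120),(180,70,255),(330,260,480,380))
show('red t',t,(165,100,50),(180,255,255),(470,200,510,235),amin=5);show('red s',s,(165,100,50),(180,255,255),(430,330,480,380))
show('rip t',t,(95,120,90),(115,255,255),(430,285,510,320));show('rip s',s,(95,120,90),(115,255,255),(330,340,370,420))
show('blue dish',t,(95,80,90),(115,255,255),(250,200,305,255)); show('blue s',s,(95,80,90),(115,255,255),(290,200,350,245))
for n,x0,y0,x1,y1 in(('top',155,190,315,300),('top',340,190,510,320)):
    pass
a=cv2.resize(t[190:300,155:315],None,fx=5,fy=5,interpolation=cv2.INTER_CUBIC);cv2.imwrite('pics/c1.png',a)
b=cv2.resize(t[195:320,345:515],None,fx=4.7,fy=4.7,interpolation=cv2.INTER_CUBIC);cv2.imwrite('pics/c2.png',b)
E
```

```text
wax t 227 [404.6 208. ] [397 200  17  17]
wax s 245 [408.4 293. ] [400 285  18  17]
white t 372 [490.9 218.3] [478 208  25  23]
white t 488 [452.  252.9] [439 241  27  25]
white t 84 [358.7 252.5] [354 247  10  11]
white s 102 [341.1 276.7] [337 270   9  14]
white s 726 [388.7 333. ] [377 314  24  40]
white s 302 [453.7 346.7] [443 338  22  18]
white s 110 [449.6 366.8] [440 357  21  16]
red t 27 [484.6 222.6] [482 218   8   8]
red s 196 [450.5 360.1] [443 351  18  17]
rip s 248 [346.7 372. ] [340 351  15  43]
blue dish 391 [276.4 231.7] [266 221  22  22]
blue s 220 [321.2 219.7] [310 214  23  12]
```

View pics/c1.png

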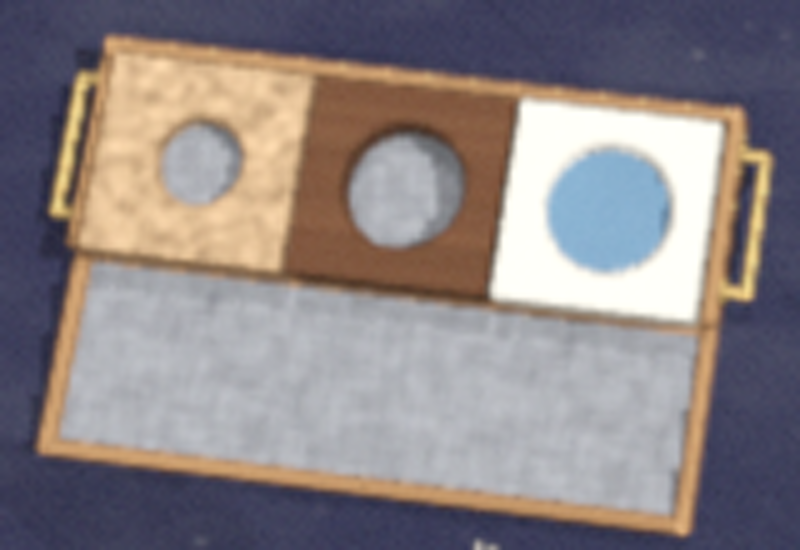

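View pics/c2.png

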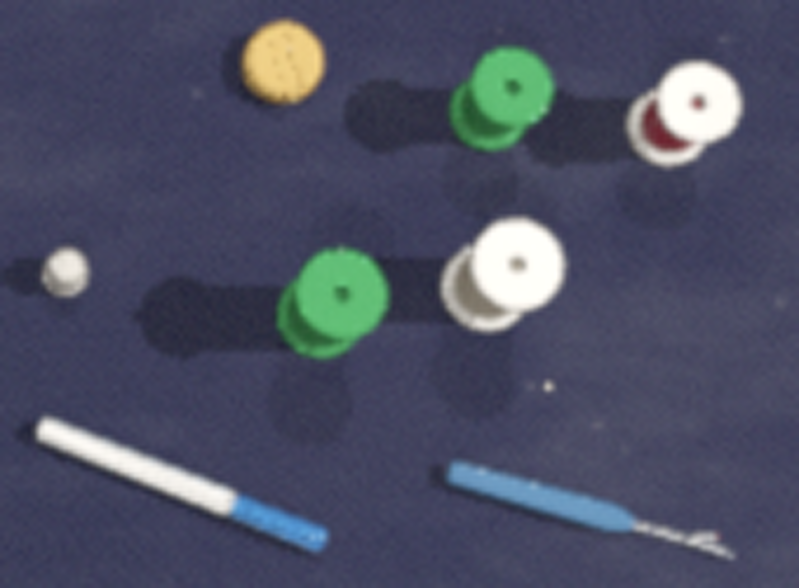

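Crop 1 gives the cork hole at (201,162), walnut well at (406,188) and dish at (610,208). Crop 2 gives the crimson top flange at (699,102), the ripper handle end at (449,472) and its tip at (735,556), and the thimble top at (67,267).

```bash
python3 - <<'E'
from h import *
np.set_printoptions(precision=4,suppress=True)
c1=lambda x,y:(155+x/5-.4,190+y/5-.4); c2=lambda x,y:(345+x/4.7-.4,195+y/4.7-.4)
P=lambda k,uv,z:print(k,np.round(uv,1),plane('top',*uv,z))
P('cork',c1(201,162),.025);P('wal',c1(406,188),.025);P('dish',c1(611,208),.025)
for k,a in zip(('fl','fr'),((38,453),(690,534))): P(k,c1(*a),.010)
P('crim',c2(699,102),.046);P('wax',(404.6,208),.010);P('thim',c2(67,266),.022)
P('rear',c2(449,472),.004);P('junc',c2(632,523),.004);P('tip',c2(735,556),.004)
P('green s',c2(512,88),.046);P('cream',c2(518,264),.06);P('green b',c2(343,294),.06);P('mark a',c2(39,428),.005);P('mark b',c2(326,540),.005)
print('scene wax',plane('scene',408.4,293,.010), tri(('top',404.6,208),('scene',408.4,293)))
print('crim',tri(('top',*c2(699,102)),('scene',453.7,344.5)))
print('dish',plane('scene',321.2,219.7,.02)); print('dish blob',plane('top',276.4,231.7,.020))
E
```

```text
cork [194.8 222. ] [0.5993 0.2491 0.025 ]
wal [235.8 227.2] [0.5885 0.1665 0.025 ]
dish [276.8 231.2] [0.5803 0.0848 0.025 ]
fl [162.2 280.2] [0.4847 0.3121 0.01  ]
fr [292.6 296.4] [0.4532 0.0526 0.01  ]
crim [493.3 216.3] [ 0.6042 -0.3337  0.046 ]
wax [404.6 208. ] [ 0.631  -0.1698  0.01  ]
thim [358.9 251.2] [ 0.5407 -0.0768  0.022 ]
rear [440.1 295. ] [ 0.457  -0.2351  0.004 ]
junc [479.1 305.9] [ 0.4362 -0.3093  0.004 ]
tip [501.  312.9] [ 0.4228 -0.3505  0.004 ]
green s [453.5 213.3] [ 0.6103 -0.2582  0.046 ]
cream [454.8 250.8] [ 0.5348 -0.254   0.06  ]
green b [417.6 257.2] [ 0.5227 -0.1845  0.06  ]
mark a [352.9 285.7] [ 0.4749 -0.0652  0.005 ]
mark b [414.  309.5] [ 0.4288 -0.1833  0.005 ]
scene wax [ 0.6309 -0.1748  0.01  ] (array([ 0.6331, -0.1708,  0.0051]), [np.float64(0.0008459948960296645), np.float64(0.0008459948960296745)])
crim (array([ 0.6046, -0.3334,  0.0485]), [np.float64(0.0010326284239130245), np.float64(0.0010326284239130018)])
dish [0.583  0.0891 0.02  ]
dish blob [0.5804 0.0863 0.02  ]
```

```bash
cat > go.py <<'E'
import sys; from h import *
from scipy.spatial.transform import Rotation as R
x,y,z,yaw=map(float,sys.argv[1:5]); s=sensors.sense()
A=R.from_euler('xyz',s['eef_rot']); B=R.from_euler('xyz',[np.pi,0,np.radians(yaw)])
print('t',round(s['clock'],2),'pos',s['tcp_pos'].round(4),'q',s['qpos'].round(2),'F',s['force'].round(1),'gap',round(s['finger_gap'],4),s['gripper_force'])
print('d cm',(A.inv().apply(np.array([x,y,z])-s['tcp_pos'])*100).round(2),'rot deg',np.degrees((A.inv()*B).as_rotvec()).round(1))
E
python3 go.py .604 -.334 .12 90
```

```text
t 0.1 pos [0.1581 0.5785 0.2216] q [ 1.25  0.09  1.23 -0.    1.82 -0.06] F [ 0.4  0.7 -0.3] gap 0.0879 0.0
d cm [-67.07 -76.25  10.29] rot deg [-0.1  0.1 74.7]
```

Request:
send_rows --steps "-67 -76.3 2 0 0 74.7 -0.4;-67 -76.3 2 0 0 74.7 -0.4;-67 -76.3 2 0 0 74.7 -0.4;-67 -76.3 2 0 0 74.7 -0.4;-67 -76.3 2 0 0 74.7 -0.4;-67 -76.3 2 0 0 74.7 -0.4;-67 -76.3 2 0 0 74.7 -0.4;-67 -76.3 2 0 0 74.7 -0.4;-67 -76.3 2 0 0 74.7 -0.4;-67 -76.3 2 0 0 74.7 -0.4;-67 -76.3 2 0 0 74.7 -0.4;-67 -76.3 2 0 0 74.7 -0.4" --grip_force 12

```text
clock: 1.3
tcp_pos: [0.4215, 0.0375, 0.2106]
eef_rot: [3.141, -0.0, 1.571]
force: [1.0, -0.0, -0.2]
finger_gap: 0.0614
gripper_force: 0.0
```

```bash
python3 go.py .604 -.334 .12 90
```

```text
t 1.3 pos [0.4215 0.0375 0.2106] q [ 0.01 -0.39  1.69  0.    1.85  0.01] F [ 1.  -0.  -0.2] gap 0.0614 0.0
d cm [-37.16  18.25   9.06] rot deg [ 0. -0.  0.]
```

Request:
send_rows --steps "-37 18 9 0 0 0 -0.4;-37 18 9 0 0 0 -0.4;-37 18 9 0 0 0 -0.4;-37 18 9 0 0 0 -0.4;-37 18 9 0 0 0 -0.4;-37 18 9 0 0 0 -0.4;-37 18 9 0 0 0 -0.4;-37 18 9 0 0 0 -0.4;-37 18 9 0 0 0 -0.4;-37 18 9 0 0 0 -0.4;-37 18 9 0 0 0 -0.4;-37 18 9 0 0 0 -0.4"

```text
clock: 2.5
tcp_pos: [0.6013, -0.3291, 0.1216]
eef_rot: [3.141, 0.0, 1.572]
force: [0.4, 0.5, 0.0]
finger_gap: 0.0613
gripper_force: 0.0
```

```bash
python3 go.py .604 -.334 .0235 90; python3 - <<'E'
from h import *
t=optics.grab_frame('top');s=optics.grab_frame('scene')
a=cv2.resize(t[170:310,400:540],(560,560),interpolation=cv2.INTER_CUBIC)
b=cv2.resize(s[250:410,380:500],(420,560),interpolation=cv2.INTER_CUBIC)[:,:240]
b=cv2.resize(s[240:400,420:488],(238,560))
cv2.imwrite('pics/n1.png',np.hstack([a,b]))
E
```

```text
t 2.5 pos [ 0.6013 -0.3291  0.1216] q [-0.55  0.32  1.14  0.    1.67 -0.55] F [0.4 0.5 0. ] gap 0.0613 0.0
d cm [-0.49  0.27  9.81] rot deg [0.  0.  0.1]
```

View pics/n1.png

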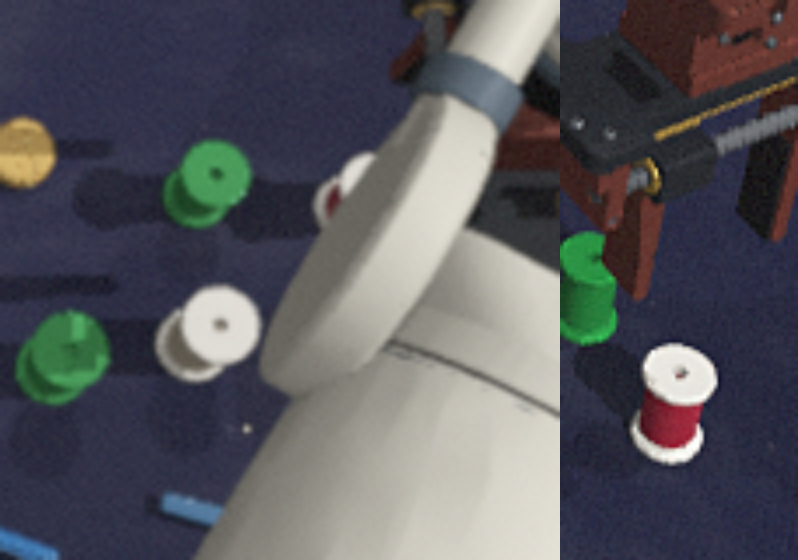

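The scene view puts the crimson top flange at about (454,347). That agrees with the top-view fix, and the fingers hang straight above it, so I'll descend.

Request:
send_rows --steps "-0.4 0.3 0 0 0 0 -0.4;-0.4 0.3 3 0 0 0 -0.4;-0.4 0.3 6 0 0 0 -0.4;-0.4 0.3 8.5 0 0 0 -0.4;-0.4 0.3 9.8 0 0 0 -0.4;-0.4 0.3 9.8 0 0 0 -0.4;-0.4 0.3 9.8 0 0 0 0.7;-0.4 0.3 9.8 0 0 0 0.7;-0.4 0.3 9.8 0 0 0 0.7;-0.4 0.3 9.8 0 0 0 0.7;-0.4 0.3 9.8 0 0 0 0.7"

```text
clock: 3.7
tcp_pos: [0.6046, -0.3347, 0.024]
eef_rot: [3.141, 0.001, 1.571]
force: [-1.1, -0.1, 2.4]
finger_gap: 0.0294
gripper_force: 12.0
```

```bash
python3 go.py .604 -.334 .12 90
```

```text
t 3.7 pos [ 0.6046 -0.3347  0.024 ] q [-0.55  0.38  1.25 -0.    1.51 -0.55] F [-1.1 -0.1  2.4] gap 0.0294 12.001240749159479
d cm [ 0.06 -0.05 -9.6 ] rot deg [0.1 0.1 0. ]
```

Request:
send_rows --steps "0 0 -1 0 0 0 0.7;0 0 -3 0 0 0 0.7;0 0 -6 0 0 0 0.7;0 0 -9.6 0 0 0 0.7;0 0 -9.6 0 0 0 0.7;0 0 -9.6 0 0 0 0.7"

```text
clock: 4.3
tcp_pos: [0.6049, -0.3347, 0.1207]
eef_rot: [3.139, 0.002, 1.571]
force: [-0.7, -0.5, -1.0]
finger_gap: 0.0294
gripper_force: 12.0
```

```bash
python3 go.py .5894 .1668 .12 83.25; python3 - <<'E'
from h import *
s=optics.grab_frame('scene')
cv2.imwrite('pics/n2.png',cv2.resize(s[220:400,380:540],None,fx=3.3,fy=3.3,interpolation=cv2.INTER_CUBIC))
E
```

```text
t 4.3 pos [ 0.6049 -0.3347  0.1207] q [-0.55  0.34  1.13  0.    1.67 -0.55] F [-0.7 -0.5 -1. ] gap 0.0294 12.000034458942537
d cm [ 5.015e+01 -1.540e+00 -1.000e-02] rot deg [0.2 0.1 6.8]
```

View pics/n2.png

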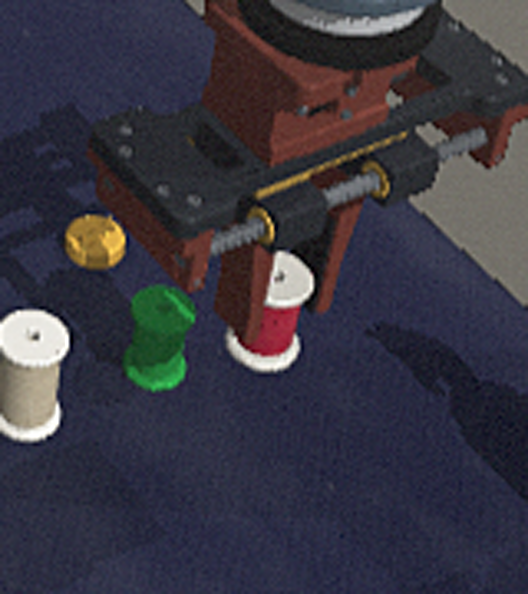

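The spool is held upright and clear of the table (bottom flange at about crop (265,350)). Next I'll carry it to the walnut well.

Request:
send_rows --steps "2 0 0 0 0 0 0.7;6 -0.2 0 0 0 1 0.7;10.5 -0.3 0 0 0 2 0.7;15 -0.5 0 0 0 3 0.7;19.5 -0.6 0 0 0 4 0.7;24 -0.8 0 0 0 5 0.7;28.5 -0.9 0 0 0 6 0.7;33 -1 0 0 0 6.8 0.7;37.5 -1.2 0 0 0 6.8 0.7;42 -1.3 0 0 0 6.8 0.7;46.5 -1.4 0 0 0 6.8 0.7;49 -1.5 0 0 0 6.8 0.7"

```text
clock: 5.55
tcp_pos: [0.5875, 0.1588, 0.1164]
eef_rot: [-3.138, 0.0, 1.455]
force: [1.0, -0.1, -0.9]
finger_gap: 0.0298
gripper_force: 12.0
```

Request:
send_rows --steps "1.1 0 0 0 0 0 0.7;1.1 0 0 0 0 0 0.7;1.1 0 0 0 0 0 0.7"

```text
clock: 5.85
tcp_pos: [0.5903, 0.1654, 0.1179]
eef_rot: [-3.14, 0.001, 1.452]
force: [-0.7, -0.7, -0.3]
finger_gap: 0.0298
gripper_force: 12.0
```

```bash
python3 go.py .5894 .1668 .034 83.25
```

```text
t 5.85 pos [0.5903 0.1654 0.1179] q [ 0.22  0.13  1.37 -0.    1.64  0.34] F [-0.7 -0.7 -0.3] gap 0.0298 11.999915855994914
d cm [ 0.14 -0.1   8.39] rot deg [-0.1  0.1 -0.1]
```

Request:
send_rows --steps "0.1 -0.1 2 0 0 0 0.7;0.1 -0.1 4 0 0 0 0.7;0.1 -0.1 6 0 0 0 0.7;0.1 -0.1 7.5 0 0 0 0.7;0.1 -0.1 8.1 0 0 0 0.7;0.1 -0.1 8.4 0 0 0 0.7;0.1 -0.1 8.4 0 0 0 0.7;0.1 -0.1 8.4 0 0 0 0.7"

```text
clock: 6.65
tcp_pos: [0.5902, 0.1677, 0.036]
eef_rot: [3.14, -0.001, 1.452]
force: [-0.1, 0.2, -0.3]
finger_gap: 0.0296
gripper_force: 12.0
```

```bash
python3 go.py .5894 .1668 .034 83.25;python3 - <<'E'
from h import *
s=optics.grab_frame('scene')
cv2.imwrite('pics/n3.png',cv2.resize(s[130:260,230:380],None,fx=4,fy=4,interpolation=cv2.INTER_CUBIC))
E
```

```text
t 6.65 pos [0.5902 0.1677 0.036 ] q [ 0.22  0.17  1.48 -0.    1.49  0.34] F [-0.1  0.2 -0.3] gap 0.0296 11.99995814509748
d cm [-0.1  -0.07  0.2 ] rot deg [ 0.1 -0.  -0. ]
```

View pics/n3.png

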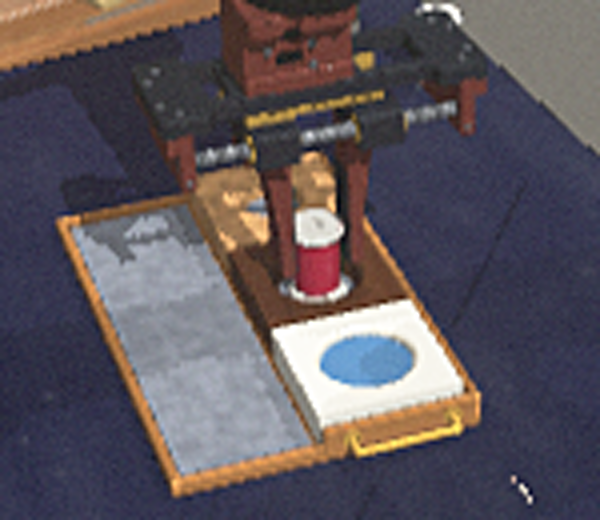

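The spool is standing in the well, with its bottom flange at crop (318,290) inside the rim. I'll lower it slightly more and watch the force.

Request:
send_rows --steps "-0.1 0 0.1 0 0 0 0.7;-0.1 0 0.2 0 0 0 0.7;-0.1 0 0.25 0 0 0 0.7;-0.1 0 0.25 0 0 0 0.7"

```text
clock: 7.1
tcp_pos: [0.5897, 0.1668, 0.0329]
eef_rot: [3.141, -0.0, 1.452]
force: [-1.6, -0.3, 3.0]
finger_gap: 0.0296
gripper_force: 12.0
```

Request:
send_rows --steps "0 0 -0.05 0 0 0 0.1;0 0 -0.05 0 0 0 -0.2;0 0 -0.05 0 0 0 -0.3;0 0 -0.05 0 0 0 -0.3;0 0 -0.05 0 0 0 -0.3;0 0 -2 0 0 0 -0.3;0 0 -6 0 0 0 -0.3;0 0 -10 0 0 0 -0.3;0 0 -10 0 0 0 -0.3;0 0 -10 0 0 0 -0.3"

```text
clock: 8.1
tcp_pos: [0.5901, 0.1669, 0.1338]
eef_rot: [3.139, -0.001, 1.452]
force: [-0.4, 0.0, -0.0]
finger_gap: 0.0571
gripper_force: 0.0
```

```bash
python3 go.py .631 -.170 .11 90
```

```text
t 8.1 pos [0.5901 0.1669 0.1338] q [ 0.22  0.12  1.35 -0.    1.66  0.34] F [-0.4  0.  -0. ] gap 0.0571 0.0
d cm [-32.97   8.03   2.37] rot deg [ 0.2 -0.  -6.8]
```

Request:
send_rows --steps "-33.1 8.1 0 0 0 0 -0.3;-33.1 8.1 0 0 0 0 -0.3;-33.1 8.1 0 0 0 0 -0.3;-33.1 8.1 1 0 0 0 -0.3;-33.1 8.1 2 0 0 0 -0.3;-33.1 8.1 3 0 0 0 -0.3;-33.1 8.1 4 0 0 0 -0.3;-33.1 8.1 5 0 0 0 -0.3;-33.1 8.1 5 0 0 0 -0.3;-33.1 8.1 5 0 0 0 -0.3;-33.1 8.1 5 0 0 0 -0.3"

```text
clock: 9.2
tcp_pos: [0.6312, -0.1701, 0.083]
eef_rot: [3.141, -0.0, 1.454]
force: [-0.1, -0.0, 0.1]
finger_gap: 0.0571
gripper_force: 0.0
```

```bash
python3 go.py .632 -.171 .0055 83.25; python3 - <<'E'
from h import *
s=optics.grab_frame('scene');t=optics.grab_frame('top')
for b in blobs(s,(15,100,80),(35,255,255),(385,260,440,320)): print(b[0],b[1],b[2],plane('scene',*b[1],.010))
for b in blobs(t,(98,60,40),(125,255,110),(200,200,260,255)): pass
b=cv2.resize(t[195:260,195:300],(400,248),interpolation=cv2.INTER_CUBIC)
a=cv2.resize(s[220:340,340:460],(400,400),interpolation=cv2.INTER_CUBIC)
c=cv2.resize(s[150:260,240:360],(370,340),interpolation=cv2.INTER_CUBIC)
o=np.zeros((590,770,3),np.uint8);o[:400,:400]=a;o[:340,400:]=c;o[342:590,400-30:770]=b;cv2.imwrite('pics/n4.png',o)
E
```

```text
t 9.2 pos [ 0.6312 -0.1701  0.083 ] q [-0.32  0.25  1.3   0.    1.59 -0.2 ] F [-0.1 -0.   0.1] gap 0.0571 0.0
d cm [-0.08  0.09  7.75] rot deg [ 0.1 -0.   0.1]
245 [408.50612245 292.99591837] [400 285  18  17] [ 0.63107535 -0.17486658  0.01      ]
```

View pics/n4.png

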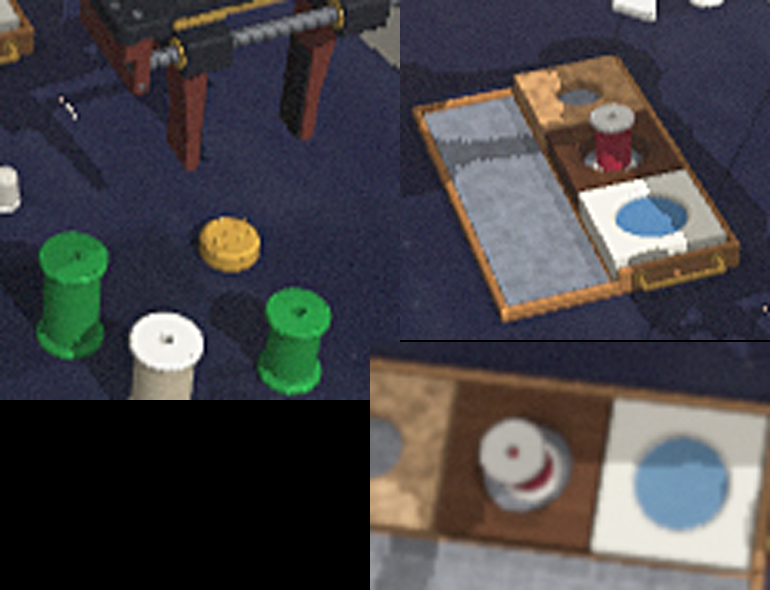

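The spool stands in the well (seen at (525,465) in the lower crop). The wax at (230,243) is under the fingers.

Request:
send_rows --steps "-0.1 0.1 2 0 0 0 -0.3;-0.1 0.1 4 0 0 0 -0.3;-0.1 0.1 6 0 0 0 -0.3;-0.1 0.1 7.2 0 0 0 -0.3;-0.1 0.1 7.7 0 0 0 -0.3;-0.1 0.1 7.7 0 0 0 -0.3;-0.1 0.1 7.7 0 0 0 0.7;-0.1 0.1 7.7 0 0 0 0.7;-0.1 0.1 7.7 0 0 0 0.7;-0.1 0.1 7.7 0 0 0 0.7;-0.1 0.1 7.7 0 0 0 0.7"

```text
clock: 10.4
tcp_pos: [0.6321, -0.1729, 0.0062]
eef_rot: [3.14, 0.0, 1.452]
force: [-1.0, 0.6, 3.1]
finger_gap: 0.0332
gripper_force: 12.0
```

```bash
python3 go.py .632 -.171 .0055 83.25
```

```text
t 10.4 pos [ 0.6321 -0.1729  0.0062] q [-0.32  0.3   1.38  0.    1.46 -0.2 ] F [-1.   0.6  3.1] gap 0.0332 12.001086473464966
d cm [ 0.18 -0.03  0.07] rot deg [ 0.1  0.  -0. ]
```

Request:
send_rows --steps "0 0 -1 0 0 0 0.7;0 0 -3 0 0 0 0.7;0 0 -6 0 0 0 0.7;0 0 -8.5 0 0 0 0.7;0 0 -8.5 0 0 0 0.7;0 0 -8.5 0 0 0 0.7"

```text
clock: 11.0
tcp_pos: [0.6318, -0.1728, 0.0906]
eef_rot: [3.141, 0.0, 1.452]
force: [1.1, -0.2, -0.6]
finger_gap: 0.0332
gripper_force: 12.0
```

```bash
python3 go.py .580 .0855 .09 83.25
```

```text
t 11.0 pos [ 0.6318 -0.1728  0.0906] q [-0.32  0.25  1.29 -0.    1.6  -0.2 ] F [ 1.1 -0.2 -0.6] gap 0.0332 11.999787390232086
d cm [25.03 -8.2   0.05] rot deg [ 0.1  0.  -0. ]
```

Request:
send_rows --steps "3 -1 0 0 0 0 0.7;7 -2.3 0 0 0 0 0.7;11 -3.6 0 0 0 0 0.7;15 -4.9 0 0 0 0 0.7;19 -6.2 0 0 0 0 0.7;23 -7.5 0 0 0 0 0.7;25 -8.2 0 0 0 0 0.7;25 -8.2 0 0 0 0 0.7;25 -8.2 2 0 0 0 0.7;25 -8.2 4 0 0 0 0.7;25 -8.2 5 0 0 0 0.7;25 -8.2 5 0 0 0 0.7"

```text
clock: 12.2
tcp_pos: [0.5781, 0.0842, 0.0371]
eef_rot: [-3.136, 0.001, 1.451]
force: [0.6, 0.5, -1.4]
finger_gap: 0.0327
gripper_force: 12.0
```

```bash
python3 go.py .580 .0855 .0275 83.25; python3 - <<'E'
from h import *
s=optics.grab_frame('scene')
cv2.imwrite('pics/n5.png',cv2.resize(s[150:260,240:390],None,fx=4,fy=4,interpolation=cv2.INTER_CUBIC))
E
```

```text
t 12.2 pos [0.5781 0.0842 0.0371] q [ 0.09  0.1   1.55 -0.    1.5   0.21] F [ 0.6  0.5 -1.4] gap 0.0327 11.999746263027191
d cm [0.15 0.18 0.96] rot deg [-0.3  0.1 -0.1]
```

View pics/n5.png

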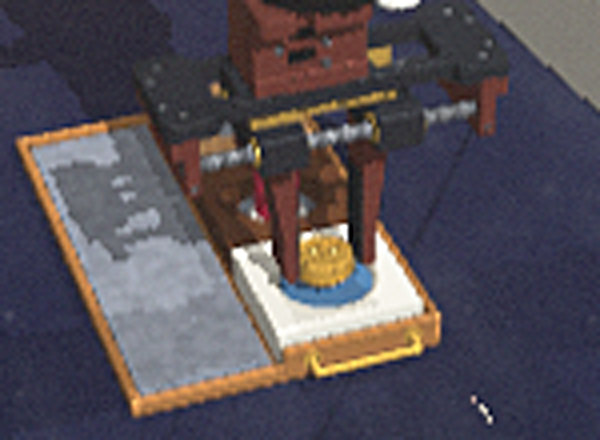

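The wax is over the dish (crop (327,262) above the blue dish at (330,285)). I'll lower and release.

Request:
send_rows --steps "0.1 0.1 0.4 0 0 0 0.7;0.1 0.1 0.8 0 0 0 0.7;0.1 0.1 0.9 0 0 0 0.7;0.1 0.1 0.9 0 0 0 0.7;0.1 0.1 0.9 0 0 0 0.7"

```text
clock: 12.75
tcp_pos: [0.581, 0.0862, 0.0316]
eef_rot: [3.141, -0.0, 1.452]
force: [-1.0, 0.2, 0.2]
finger_gap: 0.0332
gripper_force: 12.0
```

Request:
send_rows --steps "-0.1 0 0.2 0 0 0 0.7;-0.1 0 0.45 0 0 0 0.7;-0.1 0 0.45 0 0 0 0.7;-0.1 0 0.45 0 0 0 0.7"

```text
clock: 13.15
tcp_pos: [0.5806, 0.0852, 0.0267]
eef_rot: [-3.141, 0.0, 1.452]
force: [0.2, 0.5, 0.4]
finger_gap: 0.0332
gripper_force: 12.0
```

Request:
send_rows --steps "0 0 0 0 0 0 0.1;0 0 0 0 0 0 -0.1;0 0 0 0 0 0 -0.2;0 0 0 0 0 0 -0.2;0 0 -2 0 0 0 -0.2;0 0 -5 0 0 0 -0.2;0 0 -8 0 0 0 -0.2;0 0 -8 0 0 0 -0.2;0 0 -8 0 0 0 -0.2"

```text
clock: 14.05
tcp_pos: [0.5812, 0.0852, 0.1075]
eef_rot: [3.14, -0.0, 1.452]
force: [-0.1, 0.0, -0.2]
finger_gap: 0.0527
gripper_force: 0.0
```

```bash
python3 go.py .5407 -.0768 .08 83.25
```

```text
t 14.05 pos [0.5812 0.0852 0.1075] q [ 0.09  0.06  1.46 -0.    1.61  0.21] F [-0.1  0.  -0.2] gap 0.0527 0.0
d cm [-16.57  -2.12   2.74] rot deg [ 0.1 -0.  -0. ]
```

Request:
send_rows --steps "-4 -0.5 0 0 0 0 -0.1;-8 -1 0 0 0 0 -0.1;-12 -1.5 1 0 0 0 -0.1;-16.5 -2.1 2 0 0 0 -0.1;-16.5 -2.1 2.7 0 0 0 -0.1;-16.5 -2.1 2.7 0 0 0 -0.1;-16.5 -2.1 2.7 0 0 0 -0.1"

```text
clock: 14.75
tcp_pos: [0.5401, -0.0753, 0.0788]
eef_rot: [-3.14, -0.001, 1.453]
force: [0.5, 0.4, 0.3]
finger_gap: 0.0486
gripper_force: 0.0
```

```bash
python3 go.py .5407 -.0768 .01 83.25; python3 - <<'E'
from h import *
s=optics.grab_frame('scene');t=optics.grab_frame('top')
for b in blobs(s,(0,0,110),(180,70,255),(325,255,360,295)): print(b[0],b[1],b[2],plane('scene',*b[1],.011))
print(plane('scene',341.3,273.5,.022))
a=cv2.resize(s[220:310,290:410],(480,360),interpolation=cv2.INTER_CUBIC)
c=cv2.resize(s[150:255,250:355],(315,315),interpolation=cv2.INTER_CUBIC)
b=cv2.resize(t[195:265,190:305],(315,192),interpolation=cv2.INTER_CUBIC)
o=np.zeros((520,800,3),np.uint8);o[:360,:480]=a;o[:315,482:797]=c;o[320:512,482:797]=b;cv2.imwrite('pics/n6.png',o)
E
```

```text
t 14.75 pos [ 0.5401 -0.0753  0.0788] q [-0.2  -0.03  1.61  0.    1.56 -0.08] F [0.5 0.4 0.3] gap 0.0486 0.0
d cm [-0.15  0.09  6.88] rot deg [-0.1 -0.  -0. ]
102 [341.1372549  276.65686275] [337 270   9  14] [ 0.54120473 -0.07928386  0.011     ]
[ 0.54003516 -0.0819852   0.022     ]
```

View pics/n6.png

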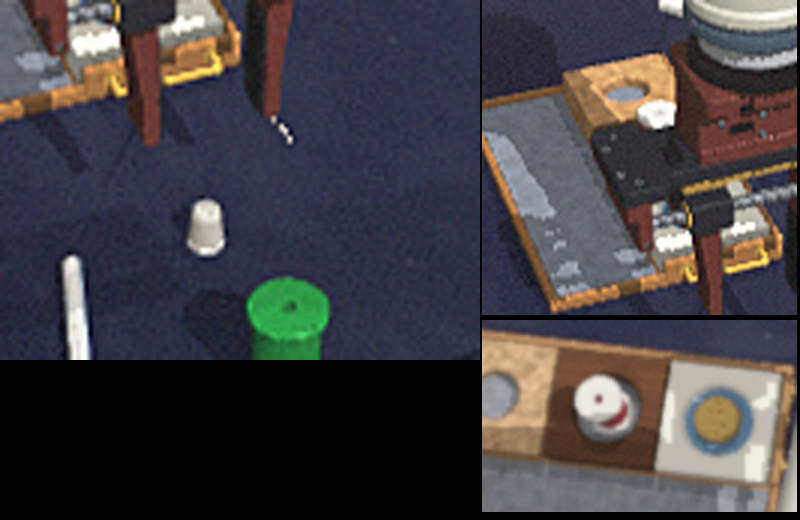

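The wax sits in the dish (lower crop (718,418)) and the spool is still upright. The thimble at (206,228) is tapered; I'll grip its upper half at TCP z of about 12 mm so the tips stay above the cork.

Request:
send_rows --steps "-0.2 0.1 2 0 0 0 -0.1;-0.2 0.1 4 0 0 0 -0.1;-0.2 0.1 6 0 0 0 -0.1;-0.2 0.1 6.6 0 0 0 -0.1;-0.2 0.1 6.6 0 0 0 -0.1;-0.2 0.1 6.6 0 0 0 0.3;-0.2 0.1 6.6 0 0 0 0.9;-0.2 0.1 6.6 0 0 0 0.9;-0.2 0.1 6.6 0 0 0 0.9;-0.2 0.1 6.6 0 0 0 0.9;-0.2 0.1 6.6 0 0 0 0.9"

```text
clock: 15.95
tcp_pos: [0.5414, -0.0784, 0.0143]
eef_rot: [3.141, 0.0, 1.452]
force: [-0.9, -0.9, 1.8]
finger_gap: 0.0139
gripper_force: 12.0
```

Request:
send_rows --steps "0 0 -1 0 0 0 0.9;0 0 -3 0 0 0 0.9;0 0 -6 0 0 0 0.9;0 0 -9 0 0 0 0.9;0 0 -9 0 0 0 0.9;0 0 -9 0 0 0 0.9"

```text
clock: 16.55
tcp_pos: [0.5416, -0.0784, 0.1047]
eef_rot: [3.14, 0.0, 1.452]
force: [0.5, 0.0, -0.2]
finger_gap: 0.0137
gripper_force: 11.9
```

```bash
python3 go.py .5992 .2492 .102 83.25; python3 - <<'E'
from h import *
s=optics.grab_frame('scene')
cv2.imwrite('pics/n7.png',cv2.resize(s[190:310,290:410],None,fx=4,fy=4,interpolation=cv2.INTER_CUBIC))
E
```

```text
t 16.55 pos [ 0.5416 -0.0784  0.1047] q [-0.21 -0.04  1.58  0.    1.61 -0.09] F [ 0.5  0.  -0.2] gap 0.0137 11.913676407912135
d cm [33.21  1.85  0.27] rot deg [ 0.1  0.  -0. ]
```

View pics/n7.png

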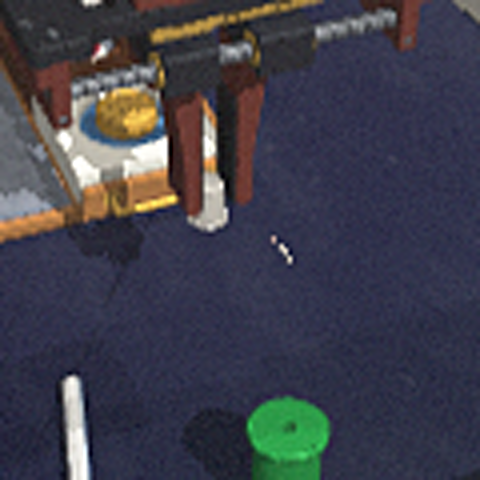

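The thimble is held upright (crop (210,205)). I'll carry it to the cork hole.

Request:
send_rows --steps "2 0.1 0 0 0 0 0.9;6 0.3 0 0 0 0 0.9;10 0.5 0 0 0 0 0.9;14 0.7 0 0 0 0 0.9;18 0.9 0 0 0 0 0.9;22 1.2 0 0 0 0 0.9;26 1.4 0 0 0 0 0.9;30 1.7 0 0 0 0 0.9;32 1.8 0 0 0 0 0.9;33.2 1.9 0 0 0 0 0.9;33.2 1.9 0 0 0 0 0.9;33.2 1.9 0 0 0 0 0.9"

```text
clock: 17.8
tcp_pos: [0.5989, 0.2481, 0.1028]
eef_rot: [-3.14, 0.001, 1.452]
force: [0.3, 0.0, 0.1]
finger_gap: 0.0138
gripper_force: 11.9
```

Request:
send_rows --steps "0 0 2 0 0 0 0.9;0 0 4 0 0 0 0.9;0 0 5.5 0 0 0 0.9;0 0 5.5 0 0 0 0.9;0 0 5.5 0 0 0 0.9"

```text
clock: 18.3
tcp_pos: [0.5993, 0.2484, 0.0489]
eef_rot: [-3.141, 0.0, 1.451]
force: [-0.8, -0.1, -0.6]
finger_gap: 0.014
gripper_force: 11.9
```

```bash
python3 go.py .5992 .2492 .030 83.25; python3 - <<'E'
from h import *
s=optics.grab_frame('scene')
cv2.imwrite('pics/n8.png',cv2.resize(s[130:240,230:360],None,fx=4,fy=4,interpolation=cv2.INTER_CUBIC))
E
```

```text
t 18.3 pos [0.5993 0.2484 0.0489] q [ 0.34  0.25  1.36 -0.    1.53  0.46] F [-0.8 -0.1 -0.6] gap 0.014 11.914158811487141
d cm [ 0.08 -0.02  1.89] rot deg [-0.   0.  -0.1]
```

View pics/n8.png

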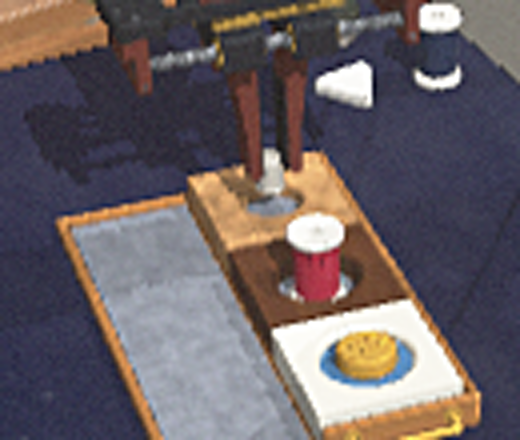

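The thimble (crop (270,178)) hangs over the cork hole at (275,205). I'll lower it.

Request:
send_rows --steps "0.1 0 0.7 0 0 0 0.9;0.1 0 1.4 0 0 0 0.9;0.1 0 1.85 0 0 0 0.9;0.1 0 1.9 0 0 0 0.9;0.1 0 1.9 0 0 0 0.9"

```text
clock: 18.85
tcp_pos: [0.5992, 0.2501, 0.0295]
eef_rot: [-3.141, 0.0, 1.452]
force: [-0.3, 0.4, -0.3]
finger_gap: 0.014
gripper_force: 11.9
```

Request:
send_rows --steps "0 0 0.05 0 0 0 0.6;0 0 0.05 0 0 0 0.4;0 0 0.05 0 0 0 0.2;0 0 0.05 0 0 0 0.2;0 0 0.05 0 0 0 0.2;0 0 -2 0 0 0 0.2;0 0 -5 0 0 0 0.2;0 0 -9 0 0 0 0.2;0 0 -9 0 0 0 0.2;0 0 -9 0 0 0 0.2"

```text
clock: 19.85
tcp_pos: [0.6001, 0.2504, 0.1215]
eef_rot: [3.139, -0.001, 1.452]
force: [0.3, -0.5, -0.8]
finger_gap: 0.0354
gripper_force: 0.0
```

```bash
python3 go.py .4459 -.2727 .08 73.5
```

```text
t 19.85 pos [0.6001 0.2504 0.1215] q [ 0.34  0.23  1.26 -0.    1.65  0.46] F [ 0.3 -0.5 -0.8] gap 0.0354 0.0
d cm [-53.77  -9.14   4.05] rot deg [ 0.2 -0.1  9.7]
```

Request:
send_rows --steps "-53.8 -9.1 0 0 0 9.7 0.2;-53.8 -9.1 0 0 0 9.7 0.2;-53.8 -9.1 0 0 0 9.7 0.2;-53.8 -9.1 0 0 0 9.7 0.2;-53.8 -9.1 0 0 0 9.7 0.2;-53.8 -9.1 0 0 0 9.7 0.2;-53.8 -9.1 0 0 0 9.7 0.2;-53.8 -9.1 0 0 0 9.7 0.2;-53.8 -9.1 0 0 0 9.7 0.2;-53.8 -9.1 0 0 0 9.7 0.2;-53.8 -9.1 0 0 0 9.7 0.2;-53.8 -9.1 0 0 0 9.7 0.2"

```text
clock: 21.05
tcp_pos: [0.4426, -0.2774, 0.1176]
eef_rot: [-3.138, 0.001, 1.277]
force: [0.4, 0.6, -0.5]
finger_gap: 0.0349
gripper_force: 0.0
```

Request:
send_rows --steps "0 0 2 0 0 0 0.2;0 0 4 0 0 0 0.2;0 0 4 0 0 0 0.2;0 0 4 0 0 0 0.2"

```text
clock: 21.45
tcp_pos: [0.4451, -0.2723, 0.0789]
eef_rot: [-3.139, -0.001, 1.284]
force: [-0.1, -0.4, 0.5]
finger_gap: 0.0353
gripper_force: 0.0
```

```bash
python3 go.py .4459 -.2727 .002 73.5; python3 - <<'E'
from h import *
s=optics.grab_frame('scene');t=optics.grab_frame('top')
for b in blobs(s,(95,120,90),(115,255,255),(325,330,375,420)): print(b[0],b[1],b[2],b[3],plane('scene',*b[1],.006))
a=cv2.resize(s[300:430,300:430],(440,440),interpolation=cv2.INTER_CUBIC)
b=cv2.resize(t[195:265,170:305],(340,176),interpolation=cv2.INTER_CUBIC)
o=np.zeros((440,785,3),np.uint8);o[:,:440]=a;o[:176,442:782]=b;cv2.imwrite('pics/n9.png',o)
E
```

```text
t 21.45 pos [ 0.4451 -0.2723  0.0789] q [-0.61 -0.1   1.67  0.    1.57 -0.33] F [-0.1 -0.4  0.5] gap 0.0353 0.0
d cm [-0.03  0.1   7.69] rot deg [-0.1 -0.1  0.1]
237 [346.82278481 372.0464135 ] [340 351  14  43] ((22.05882453918457, 41.735294342041016), (42.6862678527832, 6.5484619140625), 75.96376037597656) [ 0.44660166 -0.27473096  0.006     ]
```

View pics/n9.png

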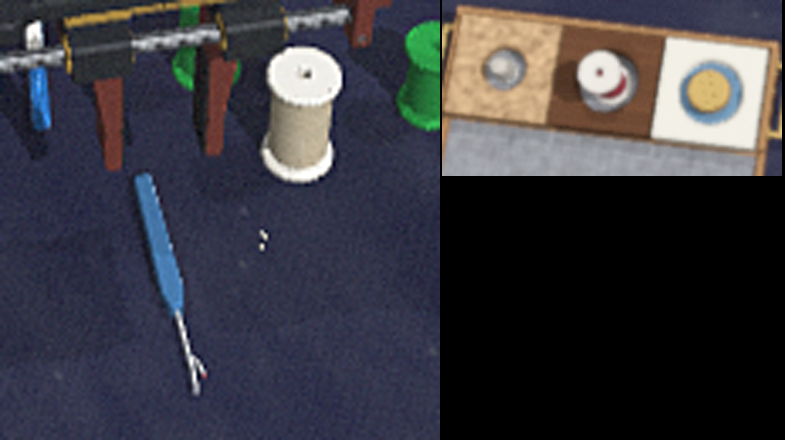

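The thimble is in the cork hole (crop (505,68)). The ripper handle centre from the scene view is within 2 mm of my grip point, so I'll descend and grasp.

Request:
send_rows --steps "-0.1 0.1 2 0 0 0 0.2;-0.1 0.1 4 0 0 0 0.2;-0.1 0.1 6 0 0 0 0.2;-0.1 0.1 7 0 0 0 0.2;-0.1 0.1 7.5 0 0 0 0.2;-0.1 0.1 7.6 0 0 0 0.2;-0.1 0.1 7.6 0 0 0 0.6;-0.1 0.1 7.6 0 0 0 1;-0.1 0.1 7.6 0 0 0 1;-0.1 0.1 7.6 0 0 0 1;-0.1 0.1 7.6 0 0 0 1" --grip_force 15

```text
clock: 22.65
tcp_pos: [0.4465, -0.2749, 0.0045]
eef_rot: [3.14, 0.0, 1.283]
force: [-0.4, 0.3, 2.7]
finger_gap: 0.0106
gripper_force: 15.0
```

```bash
python3 go.py .4459 -.2727 .002 73.5
```

```text
t 22.65 pos [ 0.4465 -0.2749  0.0045] q [-0.62 -0.04  1.76  0.    1.43 -0.33] F [-0.4  0.3  2.7] gap 0.0106 15.000854730606079
d cm [ 0.19 -0.12  0.25] rot deg [0.1 0.  0. ]
```

Request:
send_rows --steps "0 0 -1 0 0 0 1;0 0 -3 0 0 0 1;0 0 -6 0 0 0 1;0 0 -10 0 0 0 1;0 0 -11 0 0 0 1;0 0 -11 0 0 0 1"

```text
clock: 23.25
tcp_pos: [0.4472, -0.2754, 0.1166]
eef_rot: [3.137, 0.002, 1.283]
force: [-0.8, -0.7, -1.8]
finger_gap: 0.0107
gripper_force: 15.0
```

```bash
python3 go.py .5143 .195 .115 83.25; python3 - <<'E'
from h import *
s=optics.grab_frame('scene')
cv2.imwrite('pics/n10.png',cv2.resize(s[250:410,280:420],None,fx=3.5,fy=3.5,interpolation=cv2.INTER_CUBIC))
E
```

```text
t 23.25 pos [ 0.4472 -0.2754  0.1166] q [-0.62 -0.11  1.62  0.    1.63 -0.33] F [-0.8 -0.7 -1.8] gap 0.0107 14.99987706542015
d cm [47.01 -6.91  0.05] rot deg [ 0.3  0.1 -9.7]
```

View pics/n10.png

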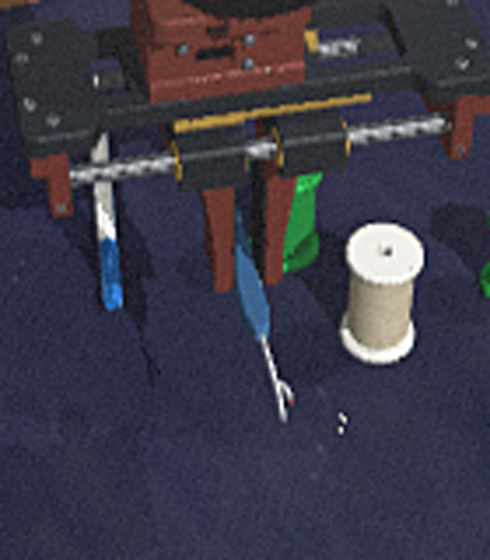

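The ripper is held level (handle near (250,290), tip at (285,415)). I'll carry it to the bay.

Request:
send_rows --steps "2 -0.3 0 0 0 0 1;6 -0.9 0 0 0 -1 1;10.5 -1.5 0 0 0 -2 1;15 -2.2 0 0 0 -3 1;19.5 -2.9 0 0 0 -4 1;24 -3.5 0 0 0 -5 1;28.5 -4.2 0 0 0 -6 1;33 -4.9 0 0 0 -7 1;37.5 -5.5 0 0 0 -8 1;42 -6.2 0 0 0 -9 1;45.5 -6.7 0 0 0 -9.7 1;47 -6.9 0 0 0 -9.7 1"

```text
clock: 24.5
tcp_pos: [0.512, 0.1982, 0.1109]
eef_rot: [-3.137, 0.001, 1.456]
force: [0.4, -0.1, -0.3]
finger_gap: 0.0108
gripper_force: 15.0
```

Request:
send_rows --steps "0 0 0 0 0 0 1;0 0 2 0 0 0 1;0 0 4 0 0 0 1;0 0 6 0 0 0 1;0 0 8 0 0 0 1;0 0 8 0 0 0 1;0 0 8 0 0 0 1"

```text
clock: 25.2
tcp_pos: [0.513, 0.1941, 0.0335]
eef_rot: [-3.14, 0.001, 1.451]
force: [-0.3, 0.1, -0.4]
finger_gap: 0.0109
gripper_force: 15.0
```

```bash
python3 go.py .5143 .195 .0105 83.25; python3 - <<'E'
from h import *
s=optics.grab_frame('scene')
cv2.imwrite('pics/n11.png',cv2.resize(s[130:260,230:380],None,fx=4,fy=4,interpolation=cv2.INTER_CUBIC))
E
```

```text
t 25.2 pos [0.513  0.1941 0.0335] q [ 0.3   0.    1.66 -0.    1.48  0.42] F [-0.3  0.1 -0.4] gap 0.0109 14.999799281358719
d cm [0.1  0.12 2.3 ] rot deg [-0.1  0.1 -0.1]
```

View pics/n11.png

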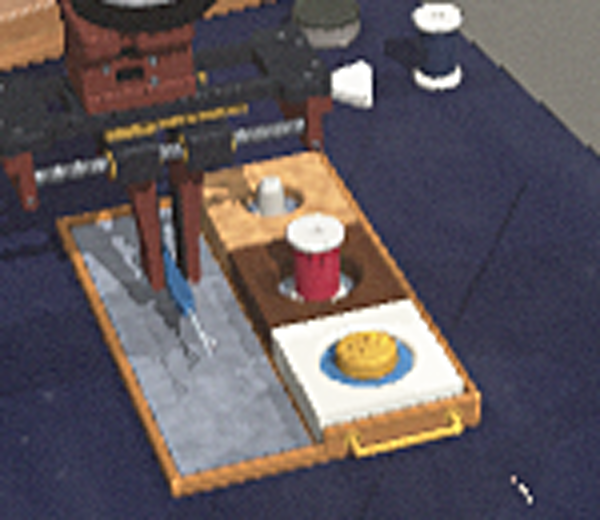

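The ripper is parallel to and over the bay, and the thimble, spool and wax are all seated. I'll lower and release.

Request:
send_rows --steps "0.1 0.1 0.8 0 0 0 1;0.1 0.1 1.6 0 0 0 1;0.1 0.1 2 0 0 0 1;0.1 0.1 2.2 0 0 0 1;0.1 0.1 2.25 0 0 0 1;0.1 0.1 2.25 0 0 0 1"

```text
clock: 25.85
tcp_pos: [0.5144, 0.1966, 0.0114]
eef_rot: [3.142, 0.0, 1.453]
force: [0.0, -0.5, -0.3]
finger_gap: 0.0107
gripper_force: 15.0
```

Request:
send_rows --steps "0 0 0.1 0 0 0 1;0 0 0.15 0 0 0 1;0 0 0.15 0 0 0 0.6;0 0 0.15 0 0 0 0.4;0 0 0.1 0 0 0 0.4;0 0 0 0 0 0 0.4;0 0 -2 0 0 0 0.4;0 0 -6 0 0 0 0.4;0 0 -10 0 0 0 0.4;0 0 -14 0 0 0 0.4;0 0 -18 0 0 0 0.4"

```text
clock: 26.95
tcp_pos: [0.5142, 0.1965, 0.1931]
eef_rot: [3.141, -0.0, 1.452]
force: [0.0, 0.4, 0.0]
finger_gap: 0.0262
gripper_force: 0.0
```

Request:
send_rows --steps "-15 0 0 0 0 0 0.4;-25 0 0 0 0 0 0.4;-25 0 0 0 0 0 0.4;-25 0 0 0 0 0 0.4;-25 0 0 0 0 0 0.4;-25 0 0 0 0 0 0.4;-25 0 0 0 0 0 0.4"

```text
clock: 27.65
tcp_pos: [0.4848, -0.0526, 0.1915]
eef_rot: [3.141, -0.0, 1.449]
force: [0.3, 0.1, 0.3]
finger_gap: 0.0264
gripper_force: 0.0
```

```bash
python3 go.py .5 0 .2 83.25; python3 - <<'E'
from h import *
s=optics.grab_frame('scene');t=optics.grab_frame('top')
a=cv2.resize(t[180:320,150:520],(790,299),interpolation=cv2.INTER_CUBIC)
b=cv2.resize(s[150:400,230:500],(319,295),interpolation=cv2.INTER_AREA); c=cv2.resize(s[150:260,230:370],(376,295),interpolation=cv2.INTER_CUBIC)
o=np.zeros((596,790,3),np.uint8);o[:299]=a;o[300:595,:319]=b;o[300:595,325:701]=c;cv2.imwrite('pics/n12.png',o)
E
```

```text
t 27.65 pos [ 0.4848 -0.0526  0.1915] q [-0.18 -0.22  1.58  0.    1.78 -0.06] F [0.3 0.1 0.3] gap 0.0264 0.0
d cm [ 5.41  0.87 -0.85] rot deg [ 0.  -0.  -0.2]
```

View pics/n12.png

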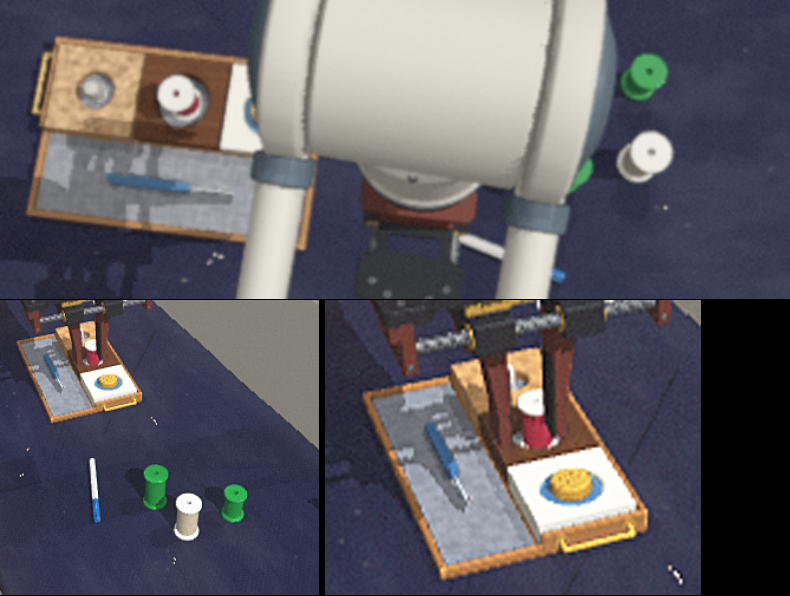

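The ripper lies lengthwise in the bay, the other three items are seated, and the look-alikes have not moved. The arm is clear, so I'm handing in.

```bash
python3 -c "
from workcell import close_job; print(close_job())"
```

```text
the job is handed in; nothing more can be done
None
```

The tray is packed in the order asked and the job is handed in, with about 28 s on the clock: crimson spool in the walnut well, beeswax in the white dish, thimble in the cork hole and seam ripper in the front bay, with the cream spool, marker and green look-alikes left in place.

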